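# Dispense two sample vials into the tray

### The arm

A 6-joint arm with a two-finger parallel gripper is mounted at the origin on a cart in front of the work surface, level with it; the furniture and walls round the work are solid. World frame = base frame: x ahead of the robot, y to its left, z up, the work surface at z = 0. Lengths are in mm, angles in rad, forces in N, time in s.
With the tool pointing down it reaches from about 350 to 975 mm from the base axis. Payload 7.1 kg.
Tool frame: the origin (TCP) lies midway between the tips of the shut fingers; the grasp point (between the pads) lies 19 mm behind it; z points along the fingers, y is the line along which they close (so a half turn about z gives the same grasp; the last joint's range is limited). The gripper opens to 88 mm and grips with 3 to 60 N. Pads are 20 mm wide; open, the fingers measure 115 mm over their backs; the gripper's body (75 mm by 178 mm) begins 61 mm behind the grasp point.
Start: joints at [1.169, 0.423, 1.63, -0, 1.089, -0.019], TCP at [233.417, 579.76, 222.675] pointing down, gripper open.
Joint ranges: [-3, 3], [-0.9, 2.11], [0.09, 2.58], [-1.31, 4.45], [0.11, 2.69], [-2.54, 2.54]. Speed limits (rad/s): [2.39, 2.39, 3.01, 3.14, 3.14, 3.14].

### API

Orientations are given as a unit quaternion [x, y, z, w].
In Python, from station import bot, cams gives the robot as it stands.
- The arm moves only by the tool move_arm, never from a script. Its argument "series" is a list of rows, each a list of 7 numbers: the shift along the world's x, y, z in mm, then the turn, a rotation vector about the world's x, y, z in degrees, then the gripper's target within -1 to 1 (shut at 1, half-way at 0, fully open at -1). In form: [[tx, ty, tz, rx, ry, rz, jaw], ...]. A call has 1 to 10 rows; each row is the pose to reach, as a shift and turn from the pose commanded when the call began; what a row does not reach only later rows make up. A row lasts 1/10 s, in which the tool goes at most 50 mm and 8.59 degrees, less where a joint would pass 70% of its speed; a pose out of reach is approached as far as the arm can. A call with a gripper value outside its range is refused whole. The fingers move at their own pace and stop on an object; the grip force is fixed at half the most. Time passes only in rows, so rows that repeat a pose let the fingers close. It gives the time, the measured TCP pose, the force, the opening and the grip force at its end, in the units of the state.
- bot.state(): the state, without advancing time (a new reading comes with each control period).
- cams.read_camera(name): name is "scene" or "top"; returns the picture (400x640x3 uint8, blue, green, red); there is no depth.
- cams.camera_info(name): a dict with "fx", "fy", "cx", "cy" (pixels), "k1" (the pictures are not rectified: a ray, as slopes to the right and down, at radius r is drawn at 1 + k1 r^2 times it, then the intrinsics apply), "R" (3x3) and "t" (3): a world point X has camera coordinates R X + t. Camera axes: x right, y down, z forward; pixel columns grow to the right and rows downward; lengths in mm; the calibration is good to about 2 mm. A picture is of the moment at which its call begins. camera_info takes no time and is no camera call.
- bot.sign_off(): hands the job in; it is judged then, once.
Trained networks look in the newest picture that a camera, given by its name, has taken for a name from the list of things; names that differ only in an ending like _2 or _b are one class to them, and where a whole thing is asked for, a point or a joint stands for the part that bears it (a point fixed in the world has none). Each returns a list of dicts, best first, with "conf" (0 to 1); they miss things now and then, are a little off and sometimes report something else, mostly with a low value. They report only what shows in the picture. A call takes as long as a camera call. They do not tell look-alikes from the thing itself.
- cams.regions_of(camera, name): "pixels" (400x640 bool, what is visible of it) and "at" ([column, row] in pixels, amid what is visible of it).
- cams.pinpoint(camera, name): "at" ([column, row] in pixels: a listed point, or the origin of a listed thing).
The state is a dict: "time_s": time; "q": joint angles; "joint_velocities": joint speeds; "tau": joint torques, N m; "position": TCP position; "tool_rot": TCP orientation; "ft_force": force on the tool from outside, world axes, zero at the start; "torque": the same for the moment, N m; "opening": finger opening in mm; "finger_force": force on a finger pad.
Only numpy, scipy, OpenCV 4.12 (cv2) and the standard library are available. Lean on these libraries where they do the work, as an engineer would, in place of code of your own. Each camera call takes 0.05 s, during which the arm holds its last target. There are 200 camera calls.

### The job

Fill the two empty cradles of the sample tray with two vials from the spring-slide dispenser, one after the other. For each vial push the slide by its black handle all the way in, let go of it there so that it springs back on its own, then take the vial that has rolled down to the outlet and lay it down in an empty cradle of the tray. Leave the vials already in the tray, the two still left in the magazine and the bottles and carton standing around as they are.

Things in the scene. Friction and masses are not known exactly. Their poses are not given: they have to be found in the camera images.
- dispenser: Vial dispenser, fixed, plain aluminium, base 262 x 104 x 8 mm; origin: middle of the base's underside, z up. +x is the way the slide is pushed and the vials come out; vials lie along y. Back to front: rear stop plate (x -130 to -122 mm, up to z 52), slide with black handle, clear-walled magazine, two run-out rails falling 12 degrees to the outlet.
- magazine (a point): Where the lowest vial's middle lies in the magazine (dispenser x -10, z 52 mm); four vials lie there one on another. Magazine walls: dispenser x -28 to 12 mm, y +-46 mm, up to z 110 mm. Pushing the slide drives the lowest vial out, it rolls to the outlet by itself within a second; when the slide returns, the rest drop by one. Take a vial from the outlet before the next stroke.
- slide (a joint): Travel of the slide along the dispenser's +x, m: 0 home (rear), 0.036 at its end stop. A spring drives it back: about 2.5 N at home, 5.5 N at the end, plus 14 N per m/s of damping; let go, it is home in about 0.2 s.
- slide_handle (a point): Centre of the slide's black upright handle, 14 mm along the stroke, 24 mm across it, 36 mm high (dispenser z 62 to 98 mm); axes as the dispenser's; moves with the slide. It stands 94 mm behind the magazine's middle at home. Can be pinched from above across its 24 mm, or pushed from behind.
- outlet (a point): Middle of a vial that lies at the outlet, against the upturned rail ends (9 mm wide, at y +-28 mm, rising 8 mm above this point, 9 to 13 mm ahead of it). Axes as the dispenser's. Between the rails it is open for fingers for 47 mm along the vial's middle, down to the base 25 mm below this point. Fences at y +-43 mm stand up to z 38 mm here, 59 mm at the magazine.
- tray: Sample tray, fixed, aluminium with white saddles, 192 x 104 mm, rim 16 mm high; origin in the middle of its underside, z up. Four V cradles for vials lying along the tray's y, at x = -69, -23, 23 and 69 mm; each is two saddles 8 mm wide at y +-28 mm (tops at z 29 mm), with the floor (z 6 mm) open for fingers between them. A seated vial's axis is 27 mm above the tray's underside.
- first_vial: The lowest vial of the magazine, the first to come out; origin in the middle of its closed bottom end, z axis along the vial towards the cap.
- second_vial: The vial above it, the second to come out; origin likewise.
- first_vial_mid (a point): Middle of the first vial: glass vial with a cap, 78 mm long, 16 mm thick, 25 g (x0.7 to 1.4); a point on its axis at half its length; its own z axis runs along the vial towards the cap
- second_vial_mid (a point): Middle of the second vial: glass vial with a cap, 78 mm long, 16 mm thick, 25 g (x0.7 to 1.4); a point on its axis at half its length; its own z axis runs along the vial towards the cap
- third_vial_mid (a point): Middle of the third vial, which stays in the magazine: glass vial with a cap, 78 mm long, 16 mm thick, 25 g; a point on its axis at half its length; its own z axis runs along the vial towards the cap
- fourth_vial_mid (a point): Middle of the topmost vial, which stays in the magazine: glass vial with a cap, 78 mm long, 16 mm thick, 25 g; a point on its axis at half its length; its own z axis runs along the vial towards the cap
- laid_vial_a: A vial already lying in a cradle of the tray; origin in the middle of its closed bottom end.
- laid_vial_b: Another vial already in the tray; origin likewise.
- laid_vial_a_mid (a point): Middle of a vial (74 mm long, 16 mm thick) that already lies in a cradle of the tray; z along the vial.
- laid_vial_b_mid (a point): Middle of another such vial already in the tray.
- brown_bottle: Bystander: brown bottle with black cap, 58 mm wide, 142 mm high; origin in the middle of its underside.
- carton: Bystander: small white and green carton, 64 x 96 x 58 mm high; origin in the middle of its underside.
- white_bottle: Bystander: white bottle with red cap, 52 mm wide, 110 mm high; origin in the middle of its underside.
- dropper: Bystander: small white bottle with orange cap, 34 mm wide, 82 mm high; origin in the middle of its underside.
Things that resemble listed ones, but are neither listed nor needed, are in the scene too. Of the things that look like the tray, the larger one is meant.

How it is judged (in metres and radians):
On the way, in this order (a step that is already met when the one before it is completed fails the run):
1. the slide is pushed to its end stop (first time) (value of joint slide above 0.033 m), for 0.05 s.
2. it is let go while still far in and springs back on its own (first time) (value of joint slide above 0.01 m and velocity of joint slide below -0.03 m/s and contact force between each of the arm, the fingers and dispenser below 0.05 N).
3. the slide is home and the first vial lies at the outlet, the next one having dropped in the magazine (value of joint slide below 0.003 m and distance between first_vial_mid and outlet below 0.012 m and x of second_vial_mid in the frame of dispenser between -0.018 and -0.002 m and z of second_vial_mid in the frame of dispenser between 0.048 and 0.057 m), for 0.2 s.
4. the first vial lies in an empty cradle of the tray, released (x of first_vial_mid in the frame of tray between -0.075 and 0.075 m and y of first_vial_mid in the frame of tray between -0.014 and 0.014 m and z of first_vial_mid in the frame of tray between 0.0222208 and 0.0312208 m and angle between the z axis of first_vial_mid and the y axis of tray, either way round below 0.12 rad and contact force between the fingers and first_vial below 0.05 N), for 0.2 s.
5. the slide is pushed to its end stop (second time) (value of joint slide above 0.033 m), for 0.05 s.
6. it is let go while still far in and springs back on its own (second time) (all of step 2).
7. the slide is home and the second vial lies at the outlet, the next one having dropped in the magazine (value of joint slide below 0.003 m and distance between second_vial_mid and outlet below 0.012 m and x of third_vial_mid in the frame of dispenser between -0.018 and -0.002 m and z of third_vial_mid in the frame of dispenser between 0.048 and 0.057 m), for 0.2 s.
At the end, for the whole second after the job is handed in: Both dispensed vials lie seated and released in cradles (height within 5 mm, middle within 14 mm of the tray's centre line, within 0.12 rad of the cradles' direction); the tray's other two vials lie in theirs; the third and fourth are still in the magazine; the slide is home (3 mm) (all of step 4 and x of second_vial_mid in the frame of tray between -0.075 and 0.075 m and y of second_vial_mid in the frame of tray between -0.014 and 0.014 m and z of second_vial_mid in the frame of tray between 0.0222208 and 0.0312208 m and angle between the z axis of each of second_vial_mid, laid_vial_a_mid, laid_vial_b_mid and the y axis of tray, either way round below 0.12 rad and contact force between the fingers and second_vial below 0.05 N and x of laid_vial_a_mid in the frame of tray between -0.075 and 0.075 m and y of laid_vial_a_mid in the frame of tray between -0.014 and 0.014 m and z of laid_vial_a_mid in the frame of tray between 0.0222208 and 0.0312208 m and contact force between the fingers and laid_vial_a below 0.05 N and x of laid_vial_b_mid in the frame of tray between -0.075 and 0.075 m and y of laid_vial_b_mid in the frame of tray between -0.014 and 0.014 m and z of laid_vial_b_mid in the frame of tray between 0.0222208 and 0.0312208 m and contact force between the fingers and laid_vial_b below 0.05 N and x of third_vial_mid in the frame of dispenser between -0.018 and -0.002 m and z of third_vial_mid in the frame of dispenser between 0.048 and 0.057 m and x of fourth_vial_mid in the frame of dispenser between -0.018 and -0.002 m and z of fourth_vial_mid in the frame of dispenser between 0.0642 and 0.0732 m and value of joint slide below 0.003 m); the robot touches nothing.
It fails at once if a bottle or the carton is shoved more than 30 mm or knocked over (distance of any of brown_bottle, carton, white_bottle, dropper from where it was at the start of the episode above 0.03 m or angle between any of brown_bottle, carton, white_bottle, dropper's own z axis and vertical above 0.5 rad).
It fails at once if a vial already in the tray is moved more than 15 mm (distance of any of laid_vial_a_mid, laid_vial_b_mid from where it was at the start of the episode above 0.015 m).
It also fails if it takes over 72 s, if anything falls off the work surface, if the arm or the gripper's body presses on something with over 40 N, if the wrist force passes 120 N, or if a joint passes its speed limit or range.

## Working session

There is one attempt and no reset: what is moved stays moved. The work goes in short steps, Python scripts to look and compute and a tool call to move; the robot and the scene stay as the last step left them, time stands still between calls to the robot, and variables do not carry over. Pictures are saved under pics/ and viewed, at most 10 in all, crops included, and the job is handed in when it is done.

Besides the shell and the picture viewer there is one more tool, called after ">>>" by a JSON object that holds its "op" and its "data". move_arm: Moves the arm, as the interface text tells. Its arguments: {"type":"object","properties":{"series":{"type":"array"}},"required":["series"]}

```bash
mkdir -p pics; ls; cat > h.py <<'E'
import numpy as np, cv2
from station import bot, cams
from scipy.optimize import least_squares
def proj(c,X):
    i=cams.camera_info(c);p=np.array(i["R"])@np.asarray(X,float)+np.array(i["t"]).ravel()
    s=p[:2]/p[2];s=s*(1+i["k1"]*(s@s));return np.array([i["fx"]*s[0]+i["cx"],i["fy"]*s[1]+i["cy"]])
def ray(c,px):
    i=cams.camera_info(c);d=np.array([(px[0]-i["cx"])/i["fx"],(px[1]-i["cy"])/i["fy"]]);s=d.copy()
    for _ in range(20): s=d/(1+i["k1"]*(s@s))
    R=np.array(i["R"]);return -R.T@np.array(i["t"]).ravel(),R.T@np.r_[s,1]
def onz(c,px,z):
    o,d=ray(c,px);return o+d*(z-o[2])/d[2]
def tri(obs):
    A=np.zeros((3,3));b=np.zeros(3);L=[]
    for c,px in obs:
        o,d=ray(c,px);d=d/np.linalg.norm(d);P=np.eye(3)-np.outer(d,d);A+=P;b+=P@o;L.append((o,P))
    X=np.linalg.solve(A,b);return X,max(np.linalg.norm(P@(X-o)) for o,P in L)
E
python3 - <<'E'
from h import *
np.set_printoptions(precision=1,suppress=True)
ims=[]
for c in("scene","top"):
    im=cams.read_camera(c);cv2.imwrite(f"pics/{c}0.png",im)
    i=cams.camera_info(c);print(c,i["fx"],i["k1"],ray(c,(320,200)))
names="dispenser magazine slide_handle outlet tray first_vial_mid second_vial_mid laid_vial_a_mid laid_vial_b_mid brown_bottle carton white_bottle dropper".split()
for n in names:
    for c in("scene","top"):
        print(n,c,[(np.round(d["at"],1).tolist(),round(d["conf"],2)) for d in cams.pinpoint(c,n)[:5]])
print(bot.state())
E
```

```text
pics
scene 369.85287691680594 -0.05175469959377621 (array([ -97. , -635.9,  506.4]), array([ 0.6,  0.6, -0.4]))
top 378.6214410591544 -0.0035520369329437415 (array([ 482.2,   12.7, 1062.8]), array([ 0.1, -0. , -1. ]))
dispenser scene [([369.2, 263.8], 0.95)]
dispenser top [([387.2, 217.3], 0.6)]
magazine scene [([369.3, 244.3], 0.97), ([370.4, 239.6], 0.7), ([294.2, 187.6], 0.65), ([414.3, 271.7], 0.59)]
magazine top [([385.1, 217.6], 0.96), ([386.2, 215.6], 0.73)]
slide_handle scene [([338.6, 218.2], 0.7), ([272.5, 193.0], 0.46)]
slide_handle top [([353.9, 221.1], 0.76), ([388.8, 220.7], 0.28)]
outlet scene [([414.8, 271.5], 0.88)]
outlet top [([431.2, 221.1], 0.92)]
tray scene [([309.4, 221.3], 0.87), ([266.8, 197.7], 0.56)]
tray top [([300.7, 208.0], 0.73), ([221.2, 198.8], 0.67)]
first_vial_mid scene [([372.6, 241.9], 0.51)]
first_vial_mid top []
second_vial_mid scene []
second_vial_mid top []
laid_vial_a_mid scene [([258.7, 185.0], 0.41)]
laid_vial_a_mid top [([192.2, 197.0], 0.67), ([412.6, 177.1], 0.51)]
laid_vial_b_mid scene [([277.6, 192.3], 0.68), ([265.8, 197.3], 0.42)]
la
[... 170 characters left out ...]
24.4, 278.3], 0.62), ([266.7, 184.0], 0.37)]
carton top [([371.2, 261.1], 0.71)]
white_bottle scene [([294.4, 187.7], 0.96), ([379.0, 235.3], 0.35)]
white_bottle top [([220.1, 157.5], 0.62)]
dropper scene [([242.2, 203.5], 0.7), ([267.4, 198.2], 0.31)]
dropper top [([215.3, 236.4], 0.66), ([351.7, 222.3], 0.22)]
{'time_s': 1.4, 'q': array([ 1.2,  0.4,  1.6, -0. ,  1.1, -0. ]), 'joint_velocities': array([ 0.,  0., -0.,  0.,  0.,  0.]), 'tau': array([ -0. , -54.5, -27.4,   0.1,   0. ,   0. ]), 'position': array([233.4, 579.8, 222.7]), 'tool_rot': array([0.2, 1. , 0. , 0. ]), 'ft_force': array([-0. , -0.2,  0. ]), 'torque': array([0., 0., 0.]), 'finger_force': 0.0, 'opening': 88.08135051025454}
```

```bash
python3 - <<'E'
import cv2
a=cv2.imread("pics/top0.png")[110:300,160:480];cv2.imwrite("pics/top0c.png",cv2.resize(a,None,fx=2.5,fy=2.5,interpolation=2))
a=cv2.imread("pics/scene0.png")[110:320,200:480];cv2.imwrite("pics/scene0c.png",cv2.resize(a,None,fx=2.8,fy=2.8,interpolation=2))
E
```

```text
(no output)
```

View pics/top0c.png

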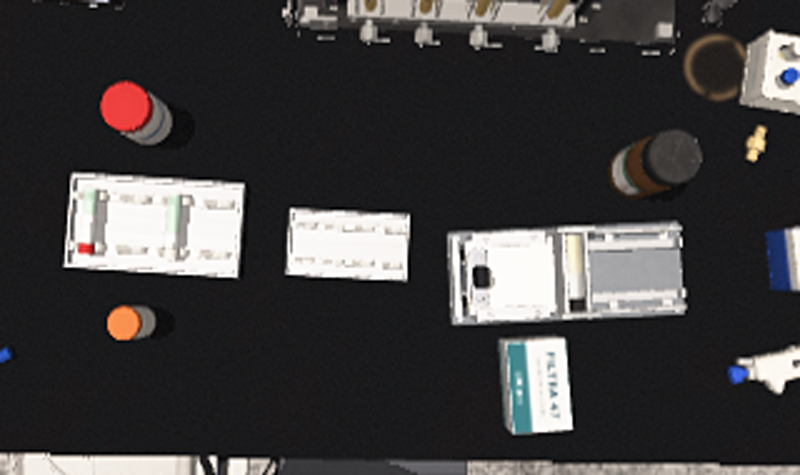

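View pics/scene0c.png

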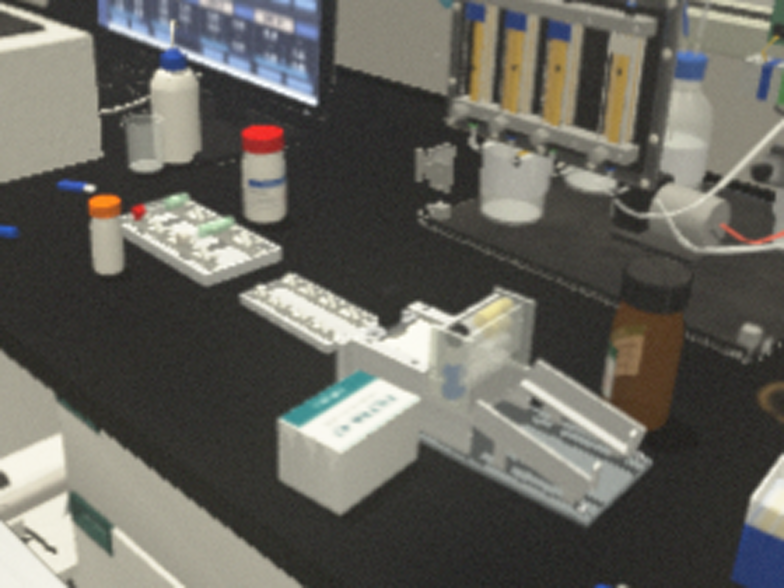

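The top view shows the larger tray at about (222,199) and a smaller look-alike at (300,207). The dispenser is at (387,218), with its handle at (353,221) and its outlet at (431,221). The laid vials are at (196,199) and (231,199), in cradles 1 and 3, so cradles 2 and 4 (about 213 and 248) are empty. I choose the larger tray.

```bash
python3 - <<'E'
from h import *
np.set_printoptions(precision=1,suppress=True)
def rz(a): return np.array([[np.cos(a),-np.sin(a),0],[np.sin(a),np.cos(a),0],[0,0,1]])
# triangulated points
P=dict(handle=[("scene",(338.6,218.2)),("top",(353.9,221.1))],outlet=[("scene",(414.8,271.5)),("top",(431.2,221.1))],magazine=[("scene",(369.3,244.3)),("top",(385.1,217.6))],disp=[("scene",(369.2,263.8)),("top",(387.2,217.3))])
for k,v in P.items(): print(k,*tri(v))
loc=dict(handle=(-104,0,80),outlet=(None),magazine=(-10,0,52),disp=(0,0,0))
def quad(c,n,at):
    out=[]
    for d in cams.regions_of(c,n):
        m=d["pixels"].astype(np.uint8);ys,xs=np.nonzero(m)
        h=cv2.convexHull(np.c_[xs,ys].astype(np.float32))
        for e in np.linspace(1,20,60):
            a=cv2.approxPolyDP(h,e,True)
            if len(a)<=4: break
        print(c,n,d["conf"],d["at"],m.sum(),a.reshape(-1,2).tolist(),cv2.minAreaRect(h))
for c in("top","scene"): 
    quad(c,"tray",0)
quad("top","dispenser",0)
# visually read tray rim corners (top)
for px in [(72,172),(245,183),(240,278),(65,267)]:
    print(onz("top",(px[0]/2.5+160,px[1]/2.5+110),16))
print("disp base corners")
for px in [(682,222,8),(687,313,8),(447,232,52),(453,324,52)]:
    print(onz("top",(px[0]/2.5+160,px[1]/2.5+110),px[2]))
for n in("laid_vial_a_mid","brown_bottle","carton","white_bottle","dropper"):
    for c in("top","scene"):
        for d in cams.pinpoint(c,n)[:3]:print(n,c,d["at"],onz(c,d["at"],27 if "mid" in n else 0))
E
```

```text
handle [ 491.6 -105.8   85.4] 2.1799823321203275
outlet [ 496.9 -322.1   41.2] 0.4511433884033333
magazine [ 503.2 -194.6   47.3] 1.7363853337054393
disp [ 501.8 -206.5   -0.2] 6.762996228030512
top tray 0.84 [297.8, 207.8] 1296 [[323.0, 197.0], [321.0, 221.0], [274.0, 218.0], [277.0, 194.0]] ((298.4999694824219, 207.5), (48.99999237060547, 26.999996185302734), -0.0)
top tray 0.73 [219.9, 199.2] 2384 [[255.0, 219.0], [187.0, 216.0], [188.0, 182.0], [255.0, 184.0]] ((221.76132202148438, 200.01246643066406), (71.157470703125, 38.28994369506836), 2.7263107299804688)
top tray 0.25 [363.7, 220.7] 851 [[381.0, 232.0], [348.0, 235.0], [346.0, 209.0], [379.0, 207.0]] ((363.6283874511719, 220.979736328125), (27.018199920654297, 35.17525100708008), 88.15238952636719)
scene tray 0.88 [271.8, 199.2] 836 [[300.0, 201.0], [272.0, 211.0], [243.0, 188.0], [270.0, 183.0]] ((270.3677978515625, 196.67013549804688), (56.5486946105957, 23.976337432861328), 27.552810668945312)
scene tray 0.65 [309.2, 220.8] 702 [[332.0, 224.0], [314.0, 235.0], [286.0, 216.0], [306.0, 209.0]] ((308.48114013671875, 220.9339
[... 550 characters left out ...]
1] [ 617.9 -275.8   27. ]
laid_vial_a_mid scene [258.7, 185.0] [544.9 307.   27. ]
brown_bottle top [413.6, 181.0] [ 610.4 -286.1    0. ]
brown_bottle scene [421.6, 257.8] [ 609.3 -274.3   -0. ]
carton top [371.2, 261.1] [ 383.4 -167.4    0. ]
carton scene [324.4, 278.3] [ 379.2 -170.2    0. ]
carton scene [266.7, 184.0] [607.2 348.7   0. ]
white_bottle top [220.1, 157.5] [667.  262.3   0. ]
white_bottle scene [294.4, 187.7] [658.2 258.7   0. ]
white_bottle scene [379.0, 235.3] [ 618.1 -137.     0. ]
dropper top [215.3, 236.4] [444.9 268.6   0. ]
dropper top [351.7, 222.3] [ 490.6 -111.7    0. ]
dropper scene [242.2, 203.5] [456.2 273.3   0. ]
dropper scene [267.4, 198.2] [538.1 252.1   0. ]
```

```bash
cat > ov.py <<'E'
from h import *
def box(x0,x1,y0,y1,z): return [(x0,y0,z),(x1,y0,z),(x1,y1,z),(x0,y1,z)]
DISP=[box(-131,131,-52,52,8),box(-130,-122,-52,52,52),box(-28,12,-46,46,110),box(-111,-97,-12,12,98),box(107,123,-39,39,33),box(-131,131,-52,52,0)]
TRAY=[box(-96,96,-52,52,16),box(-96,96,-52,52,0)]+[box(x-8,x+8,-37,37,27) for x in(-69,-23,23,69)]
def W(pose,p):
    x,y,z,a=pose;c,s=np.cos(a),np.sin(a);return np.array([x+c*p[0]-s*p[1],y+s*p[0]+c*p[1],z+p[2]])
def crop(c,im,r,f,items):
    x0,x1,y0,y1=r;o=cv2.resize(im[y0:y1,x0:x1],None,fx=f,fy=f,interpolation=cv2.INTER_CUBIC)
    for k,(pose,M) in enumerate(items):
        for j,q in enumerate(M):
            pts=np.array([((proj(c,W(pose,p))-[x0,y0]+.5)*f)*16 for p in q]).astype(np.int32)
            cv2.polylines(o,[pts],True,[(0,0,255),(0,255,0),(255,0,0),(255,0,255),(0,160,255),(160,160,0)][j%6],1,cv2.LINE_AA,4)
    return o
E
python3 - <<'E'
from ov import *
D=(501.5,-207,0,np.radians(-86.4));T=(546.1,249,0,np.radians(-92.6))
t=cv2.imread("pics/top0.png");s=cv2.imread("pics/scene0.png")
a=crop("top",t,(330,450,190,245),5.4,[(D,DISP)]);b=crop("top",t,(180,264,174,228),5.4,[(T,TRAY)])
o=np.zeros((600,660,3),np.uint8);o[:a.shape[0],:a.shape[1]]=a;o[300:300+b.shape[0],:b.shape[1]]=b;cv2.imwrite("pics/ovt.png",o)
a=crop("scene",s,(315,440,205,300),5,[(D,DISP)]);b=crop("scene",s,(240,305,175,215),2,[(T,TRAY)])
o=np.zeros((580,640,3),np.uint8);o[:a.shape[0],:a.shape[1]]=a;o[480:480+b.shape[0],:b.shape[1]]=b;cv2.imwrite("pics/ovs.png",o)
from scipy.spatial.transform import Rotation as R
q=bot.state()["tool_rot"];print(q,R.from_quat(q).as_matrix(),bot.state()["time_s"])
E
```

```text
[ 1.90236752e-01  9.81738243e-01 -1.50941200e-05 -9.70837637e-06] [[-9.27619956e-01  3.73525389e-01 -2.48050815e-05]
 [ 3.73525389e-01  9.27619956e-01 -2.59431697e-05]
 [ 1.33192560e-05 -3.33307297e-05 -9.99999999e-01]] 2.05
```

View pics/ovt.png

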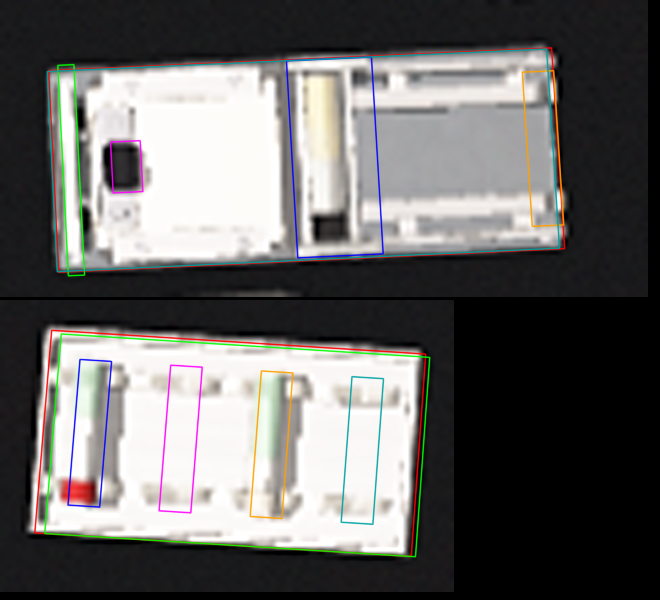

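View pics/ovs.png

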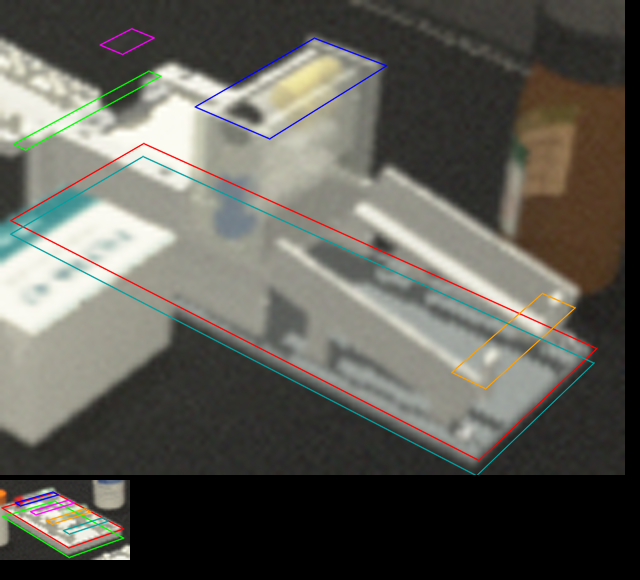

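The top view overlay fits the dispenser to about 2 mm: handle near (355,220), magazine near (391,219), outlet end near (431,217). In the scene view the base and magazine also agree with the given heights. The tray outline fits, and cradles 2 and 4 (about 213,200 and 246,205) are empty. I'll move above the handle now.

>>> {"op": "move_arm", "data": {"series": [[262,-683,-30,0,0,-64.5,-0.14],[262,-683,-30,0,0,-64.5,-0.14],[262,-683,-30,0,0,-64.5,-0.14],[262,-683,-30,0,0,-64.5,-0.14],[262,-683,-30,0,0,-64.5,-0.14],[262,-683,-30,0,0,-64.5,-0.14],[262,-683,-30,0,0,-64.5,-0.14],[262,-683,-30,0,0,-64.5,-0.14],[262,-683,-30,0,0,-64.5,-0.14],[262,-683,-30,0,0,-64.5,-0.14]]}}

```text
time_s: 3.05
position: [412.9, 111.5, 202.5]
tool_rot: [0.685, 0.729, 0.0, 0.0]
ft_force: [-0.2, 0.6, -0.1]
opening: 50.0
finger_force: 0.0
```

>>> {"op": "move_arm", "data": {"series": [[82,-215,-60,0,0,0,-0.14],[82,-215,-60,0,0,0,-0.14],[82,-215,-60,0,0,0,-0.14],[82,-215,-60,0,0,0,-0.14],[82,-215,-60,0,0,0,-0.14],[82,-215,-60,0,0,0,-0.14],[82,-215,-60,0,0,0,-0.14]]}}

```text
time_s: 3.75
position: [494.0, -102.2, 141.9]
tool_rot: [0.686, 0.728, -0.0, -0.0]
ft_force: [-0.2, 0.4, 0.3]
opening: 50.4
finger_force: 0.0
```

>>> {"op": "move_arm", "data": {"series": [[1,-1,-40,0,0,0,-0.14],[1,-1,-72,0,0,0,-0.14],[1,-1,-72,0,0,0,-0.14],[1,-1,-72,0,0,0,1],[1,-1,-72,0,0,0,1],[1,-1,-72,0,0,0,1],[1,-1,-72,0,0,0,1]]}}

```text
time_s: 4.45
position: [494.6, -102.5, 71.4]
tool_rot: [0.685, 0.729, -0.0, -0.0]
ft_force: [-3.6, 0.6, 10.0]
opening: 23.7
finger_force: 30.0
```

```bash
python3 - <<'E'
from h import *
im=cams.read_camera("scene");cv2.imwrite("pics/pinch.png",cv2.resize(im[150:300,270:450],None,fx=3.5,fy=3.5,interpolation=2))
s=bot.state();print(s["position"],s["ft_force"],s["opening"],s["finger_force"])
E
```

```text
[ 494.58405312 -102.584282     71.40170303] [-4.44544185  0.42052231  8.79815209] 23.855903613039455 30.00210464000702
```

View pics/pinch.png

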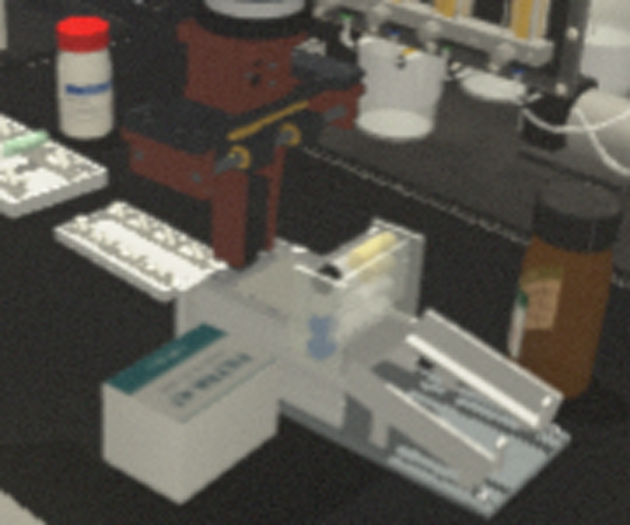

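The picture shows the jaws on the black handle (about 340,222), with an opening of 24 mm that matches its width. Now I push along the stroke.

>>> {"op": "move_arm", "data": {"series": [[0.5,-8,1,0,0,0,1],[1,-18,1,0,0,0,1],[1.7,-28,1,0,0,0,1],[2.2,-36,1,0,0,0,1],[2.3,-37,1,0,0,0,1],[2.3,-37,1,0,0,0,1]]}}

```text
time_s: 5.1
position: [496.9, -138.6, 71.6]
tool_rot: [0.685, 0.729, 0.0, -0.001]
ft_force: [-1.0, 6.9, -0.2]
opening: 23.9
finger_force: 30.0
```

>>> {"op": "move_arm", "data": {"series": [[0.1,-2,0,0,0,0,1],[0.1,-2,0,0,0,0,1]]}}

```text
time_s: 5.3
position: [496.8, -138.8, 71.6]
tool_rot: [0.685, 0.728, 0.001, -0.002]
ft_force: [-1.1, 19.4, 2.3]
opening: 23.8
finger_force: 30.0
```

Now at the end stop: the force rose to 19 N with no further travel. Releasing.

>>> {"op": "move_arm", "data": {"series": [[0,0.5,0,0,0,0,-0.3],[0,0.5,0,0,0,0,-0.3],[0,0.5,0,0,0,0,-0.3],[0,0.5,0,0,0,0,-0.3],[0,0.5,40,0,0,0,-0.3],[0,0.5,85,0,0,0,-0.3],[0,0.5,85,0,0,0,-0.3]]}}

```text
time_s: 6.0
position: [501.2, -142.5, 161.3]
tool_rot: [0.685, 0.729, 0.002, 0.004]
ft_force: [0.3, -0.6, 0.0]
opening: 57.2
finger_force: 0.0
```

```bash
cat > look.py <<'E'
from ov import *
import sys
D=(501.5,-207,0,np.radians(-86.4))
s=cams.read_camera("scene");t=cams.read_camera("top")
for c in("scene","top"):
    for n in("first_vial_mid","outlet","slide_handle"): print(n,c,[(np.round(d["at"],1).tolist(),round(d["conf"],2)) for d in cams.pinpoint(c,n)[:3]])
O=W(D,(115,0,33));print("pred outlet",O,proj("scene",O),proj("top",O), "time",bot.state()["time_s"],bot.state()["position"])
a=crop("scene",s,(315,440,200,300),4,[]);b=crop("top",t,(330,450,190,245),5,[])
o=np.zeros((680,600,3),np.uint8)
o[:a.shape[0],:a.shape[1]]=a;o[402:402+b.shape[0],:b.shape[1]]=b
cv2.imwrite(f"pics/{sys.argv[1]}.png",cv2.resize(o,None,fx=.88,fy=.88,interpolation=cv2.INTER_AREA))
E
python3 look.py out1
```

```text
first_vial_mid scene [([413.6, 269.2], 0.45)]
outlet scene [([415.1, 269.6], 0.83)]
slide_handle scene [([338.4, 217.2], 0.64)]
first_vial_mid top [([195.3, 198.3], 0.43)]
outlet top [([196.8, 195.0], 0.68)]
slide_handle top []
pred outlet [ 508.72090975 -321.77307377   33.        ] [417.4481209  272.26173536] [429.96542039 216.89443127] time 6.4 [ 497.00694506 -141.00071011  154.99633526]
```

View pics/out1.png

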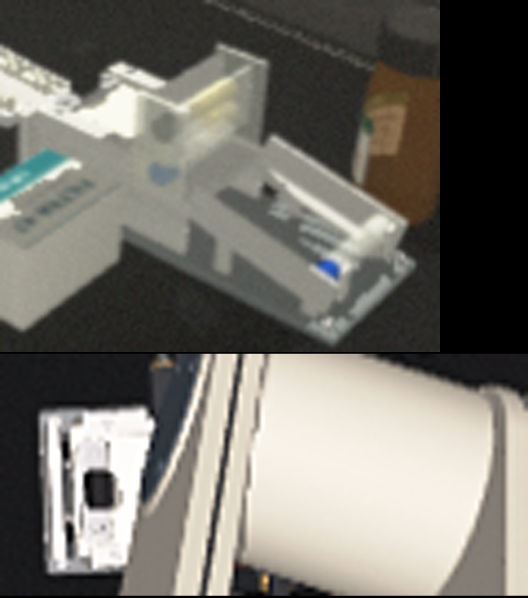

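The first vial lies at the outlet, with its blue cap at about (408,276) and its middle at about (416,271). The handle is back home. I'll move over the outlet, turning by 90°.

>>> {"op": "move_arm", "data": {"series": [[12,-181,0,0,0,-90,-0.14],[12,-181,0,0,0,-90,-0.14],[12,-181,0,0,0,-90,-0.14],[12,-181,0,0,0,-90,-0.14],[12,-181,0,0,0,-90,-0.14],[12,-181,0,0,0,-90,-0.14],[12,-181,0,0,0,-90,-0.14],[12,-181,0,0,0,-90,-0.14],[12,-181,0,0,0,-90,-0.14],[12,-181,0,0,0,-90,-0.14]]}}

```text
time_s: 7.4
position: [509.3, -321.9, 155.1]
tool_rot: [0.998, 0.063, -0.001, -0.001]
ft_force: [0.1, -0.3, 0.1]
opening: 50.2
finger_force: 0.0
```

>>> {"op": "move_arm", "data": {"series": [[0,0,-30,0,0,-4.1,-0.14],[0,0,-60,0,0,-4.1,-0.14],[0,0,-90,0,0,-4.1,-0.14],[0,0,-90,0,0,-4.1,-0.14]]}}

```text
time_s: 7.8
position: [506.8, -320.2, 61.7]
tool_rot: [1.0, 0.031, -0.004, -0.002]
ft_force: [-0.2, -0.3, -1.0]
opening: 50.3
finger_force: 0.0
```

>>> {"op": "move_arm", "data": {"series": [[0,0,-25,0,0,0,-0.14],[0,0,-48,0,0,0,-0.14],[0,0,-48,0,0,0,-0.14],[0,0,-48,0,0,0,-0.14]]}}

```text
time_s: 8.2
position: [510.0, -322.3, 18.9]
tool_rot: [1.0, 0.031, -0.0, -0.0]
ft_force: [0.2, 0.1, 0.1]
opening: 50.1
finger_force: 0.0
```

>>> {"op": "move_arm", "data": {"series": [[0,0,0,0,0,0,1],[0,0,0,0,0,0,1],[0,0,0,0,0,0,1],[0,0,0,0,0,0,1]]}}

```text
time_s: 8.6
position: [509.8, -319.1, 18.7]
tool_rot: [1.0, 0.029, -0.0, -0.003]
ft_force: [7.3, 29.9, 9.6]
opening: 21.7
finger_force: 14.3
```

The rear finger is pressing the vial against the rail ends, so I shift the hand back by a few mm.

>>> {"op": "move_arm", "data": {"series": [[0,2.5,0,0,0,0,1],[0,5,0,0,0,0,1],[0,5,0,0,0,0,1],[0,5,0,0,0,0,1]]}}

```text
time_s: 9.0
position: [509.7, -315.9, 18.8]
tool_rot: [1.0, 0.031, -0.0, -0.001]
ft_force: [0.8, 10.4, 7.6]
opening: 15.6
finger_force: 30.0
```

>>> {"op": "move_arm", "data": {"series": [[0,1.5,0,0,0,0,1],[0,1.5,10,0,0,0,1],[0,1.5,30,0,0,0,1],[0,1.5,65,0,0,0,1],[0,1.5,105,0,0,0,1],[0,1.5,140,0,0,0,1],[0,1.5,140,0,0,0,1]]}}

```text
time_s: 9.7
position: [512.6, -318.0, 164.1]
tool_rot: [1.0, 0.031, 0.004, 0.003]
ft_force: [0.3, -0.5, -0.4]
opening: 15.6
finger_force: 30.0
```

```bash
python3 - <<'E'
from ov import *
s=bot.state();p=s["position"];print(s["time_s"],p,s["opening"],s["finger_force"])
im=cams.read_camera("scene");t=cams.read_camera("top")
g=p+[0,0,19];u,v=proj("scene",g).astype(int);print(u,v)
for c in("scene","top"): print([(d["at"],d["conf"]) for d in cams.pinpoint(c,"first_vial_mid")][:3])
a=cv2.resize(im[v-60:v+60,u-60:u+60],None,fx=4,fy=4,interpolation=2)
cv2.imwrite("pics/lift1.png",a)
E
```

```text
9.7 [ 512.63757224 -317.98946897  164.13022669] 15.618246728204996 29.976319670677185
426 208
[([425.8, 210.6], 0.59)]
[([388.3, 219.4], 0.41)]
```

View pics/lift1.png

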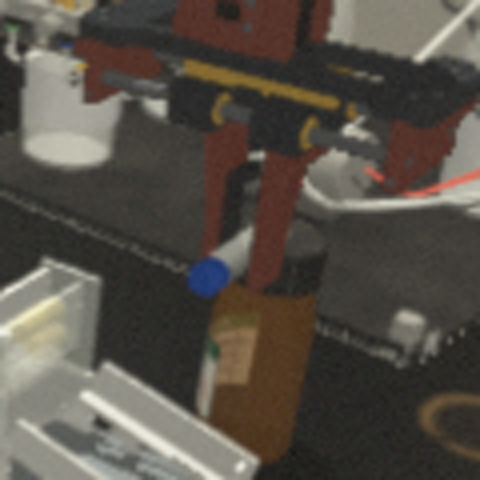

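The vial is held, with its cap at about (418,217) and its middle at the fingers. Next I carry it to the second cradle.

>>> {"op": "move_arm", "data": {"series": [[35,589,0,0,0,-6.2,1],[35,589,0,0,0,-6.2,1],[35,589,0,0,0,-6.2,1],[35,589,0,0,0,-6.2,1],[35,589,0,0,0,-6.2,1],[35,589,0,0,0,-6.2,1],[35,589,0,0,0,-6.2,1],[35,589,0,0,0,-6.2,1],[35,589,0,0,0,-6.2,1],[35,589,0,0,0,-6.2,1]]}}

```text
time_s: 10.9
position: [538.2, 185.1, 156.5]
tool_rot: [1.0, -0.023, -0.001, 0.001]
ft_force: [0.9, -0.5, -0.9]
opening: 15.7
finger_force: 30.0
```

>>> {"op": "move_arm", "data": {"series": [[6,88,-30,0,0,0,1],[6,88,-60,0,0,0,1],[6,88,-80,0,0,0,1],[6,88,-80,0,0,0,1],[6,88,-80,0,0,0,1]]}}

```text
time_s: 11.4
position: [544.3, 270.7, 76.9]
tool_rot: [1.0, -0.023, -0.002, 0.001]
ft_force: [-0.2, 0.2, 0.2]
opening: 15.9
finger_force: 30.0
```

```bash
cat > chk.py <<'E'
from ov import *
import sys
T=(546.1,249.5,0,np.radians(-92.6))
s=bot.state();p=s["position"];print(s["time_s"],p,s["tool_rot"],s["opening"])
im=cams.read_camera("scene");t=cams.read_camera("top")
for c in("scene","top"):
    for n in("first_vial_mid","laid_vial_a_mid"): print(c,n,[(np.round(d["at"],1).tolist(),round(d["conf"],2),onz(c,d["at"],27).round()) for d in cams.pinpoint(c,n)])
for x in(-69,-23,23,69): X=W(T,(x,0,27));print(x,X.round(1),proj("scene",X).round(1),proj("top",X).round(1))
g=p+[0,0,19];print("grasp",proj("scene",g),proj("top",g))
a=crop("scene",im,(225,325,140,230),6.5,[])
cv2.imwrite(f"pics/{sys.argv[1]}.png",a)
E
python3 chk.py pre1
```

```text
11.4 [544.33873061 270.69387507  76.90022216] [ 9.99729022e-01 -2.32101604e-02 -1.55395253e-03  8.69399927e-04] 15.93220892336188
scene first_vial_mid [([265.8, 170.6], 0.53, array([642., 399.,  27.]))]
scene laid_vial_a_mid [([261.2, 187.7], 0.53, array([538., 283.,  27.]))]
top first_vial_mid []
top laid_vial_a_mid []
-69 [549.2 318.4  27. ] [257.7 183.7] [195.9 198.1]
-23 [547.1 272.5  27. ] [265.5 187.9] [212.7 199.1]
23 [545.1 226.5  27. ] [273.7 192.4] [229.5 200.2]
69 [543.  180.6  27. ] [282.3 197.1] [246.3 201.2]
grasp [264.10492517 168.30115744] [206.62803803 198.42067694]
```

View pics/pre1.png

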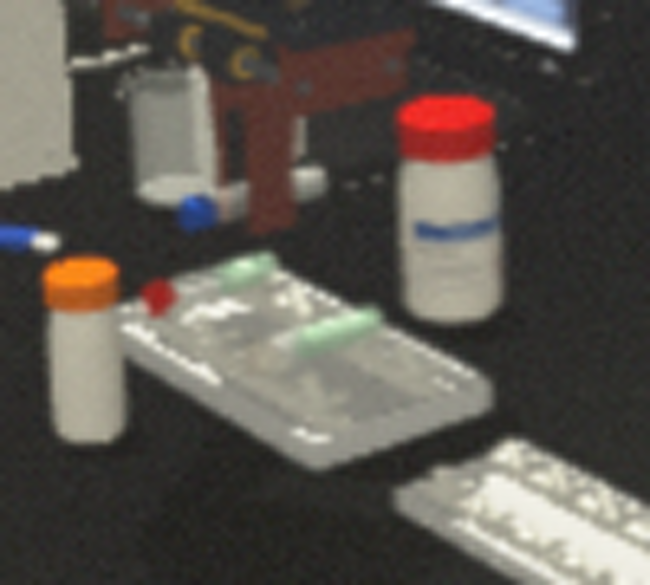

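>>> {"op": "move_arm", "data": {"series": [[2.5,1.8,-20,0,0,0,1],[2.5,1.8,-45,0,0,0,1],[2.5,1.8,-45,0,0,0,1],[2.5,1.8,-45,0,0,0,1],[2.5,1.8,-45,0,0,0,1]]}}

```text
time_s: 12.2
position: [548.8, 273.5, 34.6]
tool_rot: [1.0, -0.023, 0.001, -0.0]
ft_force: [-0.6, -0.5, 0.3]
opening: 15.9
finger_force: 30.0
```

Settled at (548.8, 273.5, 34.6). I go down 20 mm and check the force.

>>> {"op": "move_arm", "data": {"series": [[-1.5,-1,-10,0,0,0,1],[-1.5,-1,-17,0,0,0,1],[-1.5,-1,-20,0,0,0,1],[-1.5,-1,-20,0,0,0,1],[-1.5,-1,-20,0,0,0,1]]}}

```text
time_s: 12.7
position: [547.1, 274.1, 14.0]
tool_rot: [1.0, -0.023, 0.001, -0.001]
ft_force: [-2.2, 7.3, 5.9]
opening: 16.0
finger_force: 30.0
```

>>> {"op": "move_arm", "data": {"series": [[0,1.5,0,0,0,0,1],[0,1.5,-1,0,0,0,1],[0,1.5,-1,0,0,0,1]]}}

```text
time_s: 13.0
position: [547.1, 275.0, 13.0]
tool_rot: [1.0, -0.023, 0.001, -0.001]
ft_force: [-1.7, 4.9, 8.5]
opening: 15.6
finger_force: 30.0
```

>>> {"op": "move_arm", "data": {"series": [[0,1.2,0,0,0,0,1],[0,1.2,0,0,0,0,0.36],[0,1.2,0,0,0,0,0.36],[0,1.2,0,0,0,0,0.36],[0,1.2,20,0,0,0,0.36],[0,1.2,60,0,0,0,0.36],[0,1.2,110,0,0,0,0.3],[0,1.2,145,0,0,0,0]]}}

```text
time_s: 13.8
position: [546.8, 275.0, 159.6]
tool_rot: [1.0, -0.023, 0.001, -0.0]
ft_force: [0.9, 0.9, -0.1]
opening: 35.6
finger_force: 0.0
```

```bash
python3 chk.py lay1
```

```text
13.8 [546.84955378 275.01425443 159.58238246] [ 9.99725344e-01 -2.34255009e-02  6.24289910e-04 -3.04040196e-04] 35.63441933649998
scene first_vial_mid [([265.2, 190.4], 0.49, array([535., 257.,  27.]))]
scene laid_vial_a_mid [([259.5, 184.1], 0.5, array([551., 311.,  27.]))]
top first_vial_mid [([213.0, 200.2], 0.45, array([544., 272.,  27.])), ([368.9, 261.5], 0.3, array([ 385., -157.,   27.]))]
top laid_vial_a_mid []
-69 [549.2 318.4  27. ] [257.7 183.7] [195.9 198.1]
-23 [547.1 272.5  27. ] [265.5 187.9] [212.7 199.1]
23 [545.1 226.5  27. ] [273.7 192.4] [229.5 200.2]
69 [543.  180.6  27. ] [282.3 197.1] [246.3 201.2]
grasp [262.68140587 142.51381411] [195.40827367 194.87299926]
```

View pics/lay1.png

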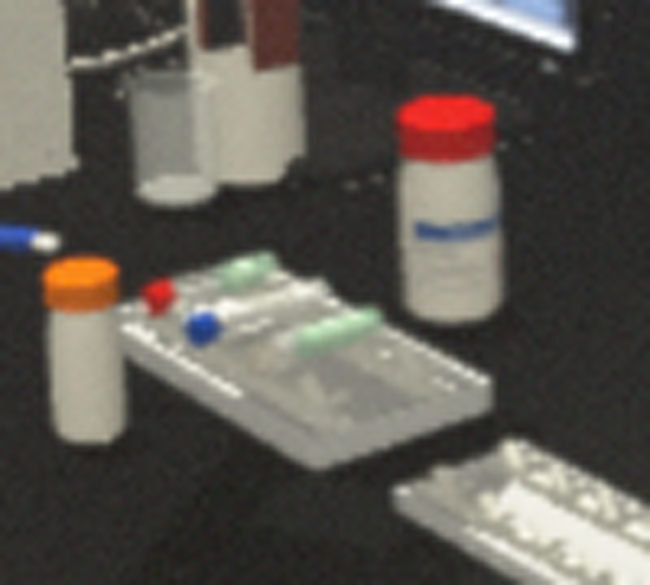

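The picture shows the first vial (cap at about 256,190) in the second cradle, in line with its neighbours, which haven't moved. Next comes the second stroke.

>>> {"op": "move_arm", "data": {"series": [[-53,-377.5,-10,0,0,96.2,-0.14],[-53,-377.5,-10,0,0,96.2,-0.14],[-53,-377.5,-10,0,0,96.2,-0.14],[-53,-377.5,-10,0,0,96.2,-0.14],[-53,-377.5,-10,0,0,96.2,-0.14],[-53,-377.5,-10,0,0,96.2,-0.14],[-53,-377.5,-10,0,0,96.2,-0.14],[-53,-377.5,-10,0,0,96.2,-0.14],[-53,-377.5,-10,0,0,96.2,-0.14],[-53,-377.5,-10,0,0,96.2,-0.14]]}}

```text
time_s: 15.1
position: [491.7, -104.5, 145.3]
tool_rot: [0.776, 0.63, -0.001, -0.001]
ft_force: [1.0, 1.0, -0.0]
opening: 50.3
finger_force: 0.0
```

>>> {"op": "move_arm", "data": {"series": [[0,0,0,0,0,8,-0.14],[0,0,0,0,0,8,-0.14],[0,0,0,0,0,8,-0.14],[0,0,0,0,0,8,-0.14]]}}

```text
time_s: 15.5
position: [493.0, -102.3, 146.5]
tool_rot: [0.732, 0.681, -0.0, -0.001]
ft_force: [-0.6, -0.1, -0.2]
opening: 49.8
finger_force: 0.0
```

>>> {"op": "move_arm", "data": {"series": [[1.2,0,-20,0,0,7.7,-0.14],[1.2,0,-50,0,0,7.7,-0.14],[1.2,0,-75,0,0,7.7,-0.14],[1.2,0,-75,0,0,7.7,-0.14],[1.2,0,-75,0,0,7.7,-0.14],[1.2,0,-75,0,0,7.7,1],[1.2,0,-75,0,0,7.7,1],[1.2,0,-75,0,0,7.7,1],[1.2,0,-75,0,0,7.7,1]]}}

```text
time_s: 16.4
position: [494.5, -102.7, 72.9]
tool_rot: [0.684, 0.729, -0.0, 0.0]
ft_force: [-0.4, -1.5, 7.7]
opening: 23.6
finger_force: 30.0
```

>>> {"op": "move_arm", "data": {"series": [[0.5,-8,0,0,0,0,1],[1,-18,0,0,0,0,1],[1.7,-28,0,0,0,0,1],[2.2,-36,0,0,0,0,1],[2.4,-38,0,0,0,0,1],[2.4,-38.5,0,0,0,0,1],[2.4,-38.5,0,0,0,0,1]]}}

```text
time_s: 17.1
position: [496.9, -138.8, 73.0]
tool_rot: [0.684, 0.729, 0.001, -0.001]
ft_force: [-0.0, 15.6, 10.0]
opening: 24.0
finger_force: 30.0
```

End stop reached again at y -138.8, the same place as the first time. Releasing.

>>> {"op": "move_arm", "data": {"series": [[0,0.5,0,0,0,0,-0.3],[0,0.5,0,0,0,0,-0.3],[0,0.5,0,0,0,0,-0.3],[0,0.5,0,0,0,0,-0.3],[0,0.5,40,0,0,0,-0.3],[0,0.5,85,0,0,0,-0.3],[0,0.5,85,0,0,0,-0.3],[0,0.5,85,0,0,0,-0.3]]}}

```text
time_s: 17.9
position: [497.6, -140.9, 158.0]
tool_rot: [0.684, 0.729, 0.001, 0.001]
ft_force: [-0.5, 0.2, -1.0]
opening: 56.9
finger_force: 0.0
```

```bash
sed -i 's/"first_vial_mid"/"second_vial_mid"/' look.py; python3 look.py out2
```

```text
second_vial_mid scene [([413.6, 267.7], 0.68), ([371.7, 242.6], 0.37)]
outlet scene [([416.7, 269.3], 0.69)]
slide_handle scene [([341.0, 218.4], 0.61)]
second_vial_mid top [([211.8, 200.1], 0.66)]
outlet top []
slide_handle top [([349.3, 224.1], 0.76)]
pred outlet [ 508.72090975 -321.77307377   33.        ] [417.4481209  272.26173536] [429.96542039 216.89443127] time 18.3 [ 496.56740214 -140.44610273  156.35333381]
```

The second vial is detected at the outlet, at the same pixel as the first, and the handle is home.

>>> {"op": "move_arm", "data": {"series": [[12.5,-175.5,0,0,0,-90,-0.14],[12.5,-175.5,0,0,0,-90,-0.14],[12.5,-175.5,0,0,0,-90,-0.14],[12.5,-175.5,0,0,0,-90,-0.14],[12.5,-175.5,0,0,0,-90,-0.14],[12.5,-175.5,0,0,0,-90,-0.14],[12.5,-175.5,0,0,0,-90,-0.14],[12.5,-175.5,0,0,0,-90,-0.14],[12.5,-175.5,0,0,0,-90,-0.14],[12.5,-175.5,0,0,0,-90,-0.14]]}}

```text
time_s: 19.3
position: [509.3, -315.9, 156.6]
tool_rot: [0.998, 0.064, -0.0, -0.0]
ft_force: [0.8, 0.5, -0.4]
opening: 50.0
finger_force: 0.0
```

>>> {"op": "move_arm", "data": {"series": [[0,0,-30,0,0,-4.1,-0.14],[0,0,-60,0,0,-4.1,-0.14],[0,0,-90,0,0,-4.1,-0.14],[0,0,-90,0,0,-4.1,-0.14],[0,0,-90,0,0,-4.1,-0.14]]}}

```text
time_s: 19.8
position: [509.3, -315.9, 66.9]
tool_rot: [0.999, 0.032, -0.001, -0.0]
ft_force: [-0.6, -0.0, 0.4]
opening: 50.1
finger_force: 0.0
```

>>> {"op": "move_arm", "data": {"series": [[0,0.5,-25,0,0,0,-0.14],[0,0.5,-48,0,0,0,-0.14],[0,0.5,-48,0,0,0,-0.14],[0,0.5,-48,0,0,0,-0.14],[0,0.5,-48,0,0,0,1],[0,0.5,-48,0,0,0,1],[0,0.5,-48,0,0,0,1],[0,0.5,-48,0,0,0,1]]}}

```text
time_s: 20.6
position: [509.8, -315.7, 19.8]
tool_rot: [0.999, 0.032, 0.0, 0.0]
ft_force: [-0.2, -0.6, -0.5]
opening: 21.5
finger_force: 0.0
```

>>> {"op": "move_arm", "data": {"series": [[0,0,0,0,0,0,1],[0,0,0,0,0,0,1],[0,0,0,0,0,0,1]]}}

```text
time_s: 20.9
position: [509.7, -315.7, 19.4]
tool_rot: [0.999, 0.032, 0.0, 0.0]
ft_force: [-0.4, -0.7, 4.3]
opening: 15.7
finger_force: 30.0
```

>>> {"op": "move_arm", "data": {"series": [[0,1,4,0,0,0,1],[0,1.5,15,0,0,0,1],[0,1.5,40,0,0,0,1],[0,1.5,80,0,0,0,1],[0,1.5,120,0,0,0,1],[0,1.5,140,0,0,0,1],[0,1.5,140,0,0,0,1]]}}

```text
time_s: 21.6
position: [511.4, -315.2, 163.3]
tool_rot: [0.999, 0.032, 0.003, 0.002]
ft_force: [0.4, 0.1, -0.9]
opening: 15.5
finger_force: 30.0
```

>>> {"op": "move_arm", "data": {"series": [[34,497,0,0,0,-6.2,1],[34,497,0,0,0,-6.2,1],[34,497,0,0,0,-6.2,1],[34,497,0,0,0,-6.2,1],[34,497,0,0,0,-6.2,1],[34,497,0,0,0,-6.2,1],[34,497,0,0,0,-6.2,1],[34,497,0,0,0,-6.2,1],[34,497,0,0,0,-6.2,1],[34,497,0,0,0,-6.2,1]]}}

```text
time_s: 22.6
position: [542.4, 184.9, 158.0]
tool_rot: [1.0, -0.022, -0.001, 0.0]
ft_force: [1.9, 0.0, -0.4]
opening: 15.6
finger_force: 30.0
```

>>> {"op": "move_arm", "data": {"series": [[0,0,-30,0,0,0,1],[0,0,-60,0,0,0,1],[0,0,-90,0,0,0,1],[0,0,-110,0,0,0,1],[0,0,-120,0,0,0,1],[0,0,-120,0,0,0,1],[0,0,-120,0,0,0,1]]}}

```text
time_s: 23.3
position: [543.6, 182.9, 39.4]
tool_rot: [1.0, -0.022, 0.0, -0.0]
ft_force: [0.3, 0.8, -1.3]
opening: 15.6
finger_force: 30.0
```

>>> {"op": "move_arm", "data": {"series": [[0,0,-10,0,0,0,1],[0,0,-19,0,0,0,1],[0,0,-25,0,0,0,1],[0,0,-25,0,0,0,1],[0,0,-25,0,0,0,1]]}}

```text
time_s: 23.8
position: [543.6, 183.1, 14.0]
tool_rot: [1.0, -0.022, 0.0, -0.0]
ft_force: [-0.1, 1.1, 0.3]
opening: 15.6
finger_force: 30.0
```

>>> {"op": "move_arm", "data": {"series": [[0,0.5,-1,0,0,0,1],[0,0.5,-1.5,0,0,0,1],[0,0.5,-1.5,0,0,0,1]]}}

```text
time_s: 24.1
position: [543.7, 183.5, 13.4]
tool_rot: [1.0, -0.022, 0.0, -0.0]
ft_force: [-2.8, -0.1, 8.4]
opening: 15.9
finger_force: 30.0
```

Seated: 8 N upward and no sideways force. I release and back off.

>>> {"op": "move_arm", "data": {"series": [[0,0,0,0,0,0,0.36],[0,0,0,0,0,0,0.36],[0,0,0,0,0,0,0.36],[0,0,20,0,0,0,0.36],[0,0,60,0,0,0,0.36],[0,0,110,0,0,0,0.3],[0,0,160,0,0,0,0],[0,0,180,0,0,0,0],[0,0,180,0,0,0,0]]}}

```text
time_s: 25.0
position: [545.6, 184.0, 196.3]
tool_rot: [1.0, -0.022, 0.003, -0.001]
ft_force: [0.9, -0.2, -0.6]
opening: 43.7
finger_force: 0.0
```

```bash
python3 - <<'E'
from ov import *
s=cams.read_camera("scene");t=cams.read_camera("top")
st=bot.state();print(st["time_s"],st["position"],st["ft_force"])
a=crop("scene",s,(225,325,150,225),5.6,[]);b=crop("scene",s,(320,440,200,285),2,[]);c=crop("top",t,(180,264,174,228),3.2,[])
o=np.zeros((600,560,3),np.uint8);o[:420,:560]=a[:420];o[422:422+b.shape[0],:b.shape[1]]=b;o[422:422+c.shape[0],260:260+c.shape[1]]=c
cv2.imwrite("pics/end.png",o)
for cm in("scene","top"):
  for n in("second_vial_mid","slide_handle"): print(cm,n,[(np.round(d["at"],1).tolist(),round(d["conf"],2)) for d in cams.pinpoint(cm,n)])
E
```

```text
25.1 [543.10870903 183.26783959 192.2629666 ] [-0.04231543  0.20576597 -0.48754683]
scene second_vial_mid [([278.7, 195.0], 0.49)]
scene slide_handle [([339.5, 217.0], 0.85)]
top second_vial_mid []
top slide_handle [([350.5, 219.0], 0.67)]
```

View pics/end.png

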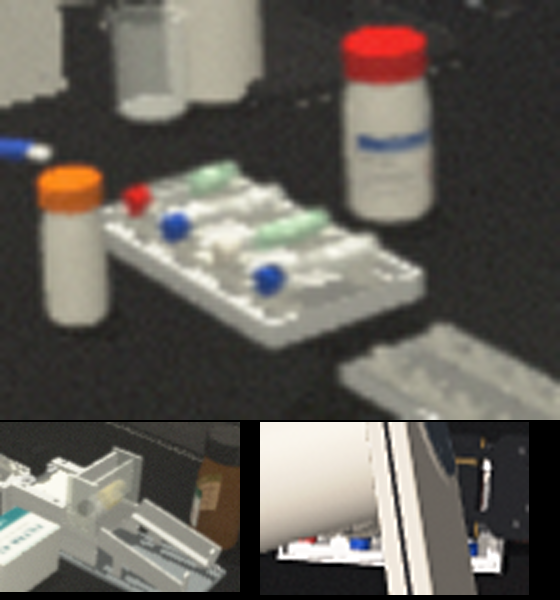

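The final picture shows all four vials lying parallel in the cradles, with the new ones' blue caps at about (256,190) and (273,200). The outlet is empty, the handle is home and the bottles are undisturbed, so I'm handing the job in.

```bash
python3 -c "
from station import bot
print(bot.sign_off())"
```

```text
the job is handed in; nothing more can be done
None
```

I dispensed two vials and laid them in the two empty cradles, then handed the job in at about 25 s; the last picture showed all four tray vials lying in line and the slide home, but no verdict came back.

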